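Bar clamp opened and held level over a glued frame

TASK

The white frame lies glued up on its cradle and needs the bar clamp over it. With the clamp still in its rack, slide its movable jaw all the way out to the stop; then take the clamp by its bar at the balance point, lift it out, and hold it level a few centimetres above the frame without touching the frame, bar square across the two long rails at the middle of their length, with the opening between the jaws centred over the frame. Finish while still holding it there, ready for me to fit the pine blocks and lower it, and leave the frame, the blocks and the wax tin where they are.

Things in the scene. Friction and masses are not known exactly. Their poses are not given: they have to be found in the camera images.
- bar_clamp: Bar clamp, 0.69 kg, 366 mm long (452 over its red handle when open), standing throat down: bar level on top, black head and jaw reaching down to the bench. Axes: y along the bar, head to jaw; x up; z sideways. Bar 10 mm thick in z (grip across it), 15 mm high, centre line x = 31, z = 13 mm, 79.5 mm above the lower ends. Fixed head y = -183 to -153 mm, 22 mm thick, jaw 24 mm.
- balance (a point): Balance point of the clamp with the jaw FULLY OUT, on the bar's centre line, 79.5 mm above the clamp's lower ends; fixed on the bar, 211 mm from the middle of the fixed head towards the jaw. With the jaw farther in, the clamp balances nearer the head.
- jaw_top (a point): Point to grip the sliding jaw from above: middle of its top part, 82 mm above the clamp's lower ends, 14 mm below the jaw's top face. The jaw is a block 24 mm thick across the bar and 30 mm long along it, round the bar. It slides along the bar's line, away from the fixed head, against about 3 N of friction and stays where it is left.
- bar_clamp_jaw (a joint): Travel of the sliding jaw along the bar, m: 0 fully in (opening 140 mm), 0.14 fully out at its stop (opening 280 mm); starts 0 to 0.035, too narrow for the frame.
- opening (a point): Middle of the opening between the jaws when the jaw is fully out, at the height of the clamping faces: 56 mm along the bar from the balance point towards the fixed head, 66 mm below the bar's centre line, 13 mm above the clamp's lower ends.
- clamp_rack: Clamp rack, fixed: forked upright 124 mm wide, 94 high, two 14 mm slots open at the top, on a foot board 12 mm thick. The bar lies in one slot. Pulling the jaw draws the foot of the fixed head against the board's edge, where it binds: ease the clamp about 6 mm back towards its head, then lift straight up, 105 mm or more before moving away. Origin: bench, under the upright's middle.
- white_frame: White rounded rectangular ring frame, loose, 191 mm (own x) by 291 mm (own y), 18 mm high, rails 33 mm wide; the long rails run along its own y. Origin: centre of its underside. It lies on the cradle, underside 36 mm and top 54 mm above the bench.
- frame_mid (a point): Centre of the white frame, half-way up (45 mm above the bench).
- cradle: Glue-up cradle fixed to the bench: two beech bearers 46 x 310 mm, 36 mm high with their small white pads, under the frame's long rails, on plywood cross slats, with four short steel pins inside the frame (12 mm above the bearers). Origin under its centre, below the frame's centre, same axes as the frame.
- pine_block_0: Pine offcut, 50 x 54 x 48 mm, loose on the bench beyond the cradle; leave it. Origin under its centre.
- pine_block_2: Pine offcut, 45 x 65 x 30 mm, loose on the bench near the other; leave it. Origin under its centre.
- wax_tin: Round wax tin, 57 mm wide, 34 mm high, loose on the bench between clamp and cradle, farther back; leave it. Origin under its centre.

How it is judged:
On the way, in this order (a step that is already met when the one before it is completed fails the run):
1. the sliding jaw is fully out at its stop while the clamp still sits in the rack (value of joint bar_clamp_jaw above 0.136 m and height (world z) of balance below 0.095 m), for 0.2 s.
2. the clamp is lifted clear by its bar, gripped within 30 mm of the balance point and hanging level (height (world z) of balance above 0.12 m and angle between bar_clamp's own x axis and vertical below 0.07 rad and y of the grasp point in the frame of bar_clamp between 0.013 and 0.073 m and contact force between the fingers and bar_clamp above 3 N and contact force between bar_clamp and clamp_rack below 0.1 N and contact force between bar_clamp and white_frame below 0.1 N and contact force between bar_clamp and cradle below 0.1 N), for 0.2 s.
At the end, for the whole second after the job is handed in: Still held: jaw within 4 mm of its stop; clamp level to 4 deg, gripped within 30 mm of the balance point, square to the long rails to 5.7 deg; opening centred to 25 mm across, 30 mm along; jaw ends 7 to 84 mm above the frame; still, touching no frame, cradle or rack; frame not moved 12 mm (value of joint bar_clamp_jaw above 0.136 m and angle between bar_clamp's own x axis and vertical below 0.07 rad and y of the grasp point in the frame of bar_clamp between 0.013 and 0.073 m and contact force between the fingers and bar_clamp above 3 N and contact force between bar_clamp and clamp_rack below 0.1 N and contact force between bar_clamp and white_frame below 0.1 N and contact force between bar_clamp and cradle below 0.1 N and x of opening in the frame of white_frame between -0.025 and 0.025 m and y of opening in the frame of white_frame between -0.03 and 0.03 m and z of opening in the frame of white_frame between 0.038 and 0.115 m and angle between the y axis of bar_clamp and the x axis of white_frame, either way round below 0.1 rad and linear speed of bar_clamp below 0.02 m/s and angular speed of bar_clamp below 0.1 rad/s and distance of frame_mid from where it was at the start of the episode below 0.012 m); the arm keeps its last pose, push and grip.
It fails at once if the glued frame is shifted or lifted on its cradle (more than 12 mm) (distance of frame_mid from where it was at the start of the episode above 0.012 m).
It fails at once if the clamp knocks against the frame (over 3 N) (contact force between bar_clamp and white_frame above 3 N).
It fails at once if a pine block or the wax tin is pushed more than 30 mm (distance of any of pine_block_0, pine_block_2, wax_tin from where it was at the start of the episode above 0.03 m).
It also fails if it takes over 58 s, if anything falls off the work surface, if the arm or the gripper's body presses on something with over 40 N, if the wrist force passes 120 N, or if a joint passes its speed limit or range.

ROBOT

A 7-joint arm with a two-finger parallel gripper is mounted at the origin on a cart in front of the work surface, level with it; the furniture and walls round the work are solid. World frame = base frame: x ahead of the robot, y to its left, z up, the work surface at z = 0. Lengths are in m, angles in rad, forces in N, time in s.
With the tool pointing down it reaches from about 0.35 to 0.9 m from the base axis. Payload 7.2 kg.
Tool frame: the origin (TCP) lies at the centre of the arm's flange, where the gripper is bolted on; the fingertips stand tips_ahead ahead of it and the grasp point (between the pads) lies 155 mm ahead of it (tips_ahead is the distance from the TCP to the fingertips, in m); z points along the fingers, y is the line along which they close (so a half turn about z gives the same grasp; the last joint's range is limited). The gripper opens to 85 mm and grips with 20 to 120 N. Pads are 22 mm wide; open, the fingers measure 114 mm over their backs; the gripper's body (76 mm by 85 mm) begins 54 mm behind the grasp point. The pads swing forward as they close: fully open they stand 13 mm farther back than shut.
Start: joints at [-1.223, 0.411, -0.013, 1.596, 0.006, 1.134, -0.082], TCP at [0.252, 0.572, 0.405] pointing down, gripper open.
Joint ranges: [-2.95, 2.95], [-0.29, 1.99], [-1.47, 1.44], [0.14, 2.54], [-1.03, 4.17], [0.13, 1.85], [-2.86, 2.86]. Speed limits (rad/s): [2.39, 2.39, 3.01, 3.01, 3.14, 3.14, 3.14].

INTERFACE

Orientations are given as a 3x3 rotation matrix whose columns are the frame's x, y, z axes.
In Python, from station import * gives the robot as it stands.
- The arm moves only by the tool apply_moves, never from a script. Its argument "plan" is a list of rows, each a list of 5 numbers: the shift along the tool's x, y, z in mm, then the turn about the tool's z in rad, then the closure, from 0 (fully open) to 1 (shut). A call has 1 to 8 rows; each row shifts and turns the commanded pose from where the row before left it, along the tool's axes as they then stand; what a row does not reach is not made up. A row lasts 1/10 s, in which the tool goes at most 50 mm and 8.59 degrees, less where a joint would pass 70% of its speed; a pose out of reach is approached as far as the arm can. A call with a gripper value outside its range is refused whole. The fingers move at their own pace and stop on an object; "squeeze" is the grip in N (left out, the last holds). Time passes only in rows, so rows that do not move let the fingers close. It gives the time, the measured TCP pose, the force, the opening and the grip force at its end, in the units of the state.
- state(): the state, without advancing time (a new reading comes with each control period).
- grab_frame(name): name is "side" or "top" or "wrist"; returns the picture (384x512x3 uint8, blue, green, red); there is no depth.
- camera_params(name): a dict with "camera_matrix" (3x3 intrinsics, pixels), "origin" and "rotation" of the camera in the world; the wrist camera has in their place "tool_from_camera" (4x4, takes a point from camera to tool coordinates, whose origin is the TCP and whose axes are the flange's). Camera axes: x right, y down, z forward; pixel columns grow to the right and rows downward; lengths in m; the calibration is good to about 2 mm. A picture is of the moment at which its call begins: read the wrist's pose just before it. camera_params takes no time and is no camera call.
- hand_in(): hands the job in; it is judged then, once.
Trained networks look in the newest picture that a camera, given by its name, has taken for a name from the list of things; names that differ only in an ending like _2 or _b are one class to them, and where a whole thing is asked for, a point or a joint stands for the part that bears it (a point fixed in the world has none). Each returns a list of dicts, best first, with "score" (0 to 1); they miss things now and then, are a little off and sometimes report something else, mostly with a low value. They report only what shows in the picture. A call takes as long as a camera call.
- regions_of(camera, target): "pixels" (384x512 bool, what is visible of it) and "extent" ([left, top, right, bottom] in pixels, round what is visible of it).
The state is a dict: "clock": time; "joint_pos": joint angles; "dq": joint speeds; "joint_torque": joint torques, N m; "tool_pos": TCP position; "ee_rot": TCP orientation; "contact_force": force on the tool from outside, world axes, zero at the start; "wrist_torque": the same for the moment, N m; "opening": opening from 0.0 (shut) to 1.0 (fully open); "grasp_force": force on a finger pad.
Only numpy, scipy, OpenCV 4.12 (cv2) and the standard library are available. Lean on these libraries where they do the work, as an engineer would, in place of code of your own. Each camera call takes 0.05 s, during which the arm holds its last target. There are 200 camera calls.

## Working session

There is one attempt and no reset: what is moved stays moved. The work goes in short steps, Python scripts to look and compute and a tool call to move; the robot and the scene stay as the last step left them, time stands still between calls to the robot, and variables do not carry over. Pictures are saved under pics/ and viewed, at most 10 in all, crops included, and the job is handed in when it is done.

Besides the shell and the picture viewer there is one more tool, called as name(argument=value, ...), one argument or row to a line, values as JSON. apply_moves: Moves the arm, as the interface text tells. Its arguments: {"type":"object","properties":{"plan":{"type":"array","items":{"type":"array","items":{"type":"number"}}},"squeeze":{"type":"number"}},"required":["plan"]}

```bash
mkdir -p pics; cat > h.py <<'E'
from station import *
import numpy as np, cv2
def ray(cam,uv):
    p=camera_params(cam);K=np.array(p["camera_matrix"])
    if cam=="wrist":
        s=state();T=np.eye(4);T[:3,:3]=s["ee_rot"];T[:3,3]=s["tool_pos"];C=T@np.array(p["tool_from_camera"]);o=C[:3,3];R=C[:3,:3]
    else: o=np.array(p["origin"]);R=np.array(p["rotation"])
    return o,R@np.linalg.inv(K)@np.array([uv[0],uv[1],1.])
def at(cam,uv,z):
    o,d=ray(cam,uv);return (o+d*(z-o[2])/d[2])
E
python3 - <<'E'
from h import *
s=state();print(s)
for c in ("top","side"):
    cv2.imwrite(f"pics/{c}0.png",grab_frame(c));print(c,camera_params(c))
    for t in ("bar_clamp","jaw_top","clamp_rack","white_frame","wax_tin","pine_block_0"):
        for r in regions_of(c,t)[:2]:
            m=r["pixels"];ys,xs=np.nonzero(m);print(t,round(r["score"],2),r["extent"],m.sum(),cv2.minAreaRect(np.c_[xs,ys].astype(np.float32)))
print(camera_params("wrist"))
E
```

```text
{'clock': 0.0, 'joint_pos': array([-1.22321162,  0.41192067, -0.01271212,  1.59704467,  0.00559456,
        1.13430276, -0.08218971]), 'dq': array([-0.00018412,  0.00040988,  0.00025034,  0.00069547, -0.00041016,
        0.00026428,  0.00036281]), 'joint_torque': array([-9.55803589e-04, -6.00611472e+01,  6.81507345e-01, -2.99421269e+01,
        1.38294775e-02,  1.04211739e-02, -3.72578393e-05]), 'tool_pos': array([0.25237468, 0.5715448 , 0.40383964]), 'ee_rot': array([[-9.14812899e-01,  4.03877516e-01, -5.58901398e-04],
       [ 4.03877887e-01,  9.14811607e-01, -1.54172991e-03],
       [-1.11380561e-04, -1.63612233e-03, -9.99998655e-01]]), 'contact_force': array([ 0.12838048, -0.02058727,  0.02499256]), 'wrist_torque': array([0.03136843, 0.04331823, 0.00347959]), 'grasp_force': 0.0, 'opening': 1.0015889386999586}
top {'camera_matrix': array([[432.97450576,   0.        , 255.31704937],
       [  0.        , 432.97450576, 195.14485692],
       [  0.        ,   0.        ,   1.        ]]), 'origin': array([0.33261057, 0.02711984, 1.43226962]), 'rotation': array([[ 0.02356395, -0.9915404
[... 2749 characters left out ...]
23047), 45.0)
pine_block_0 0.89 [281.1, 301.4, 305.1, 318.2] 318 ((293.0135192871094, 308.0810852050781), (15.617903709411621, 22.35826301574707), 80.53767395019531)
{'camera_matrix': array([[340.67689621,   0.        , 255.88940161],
       [  0.        , 340.67689621, 189.51500524],
       [  0.        ,   0.        ,   1.        ]]), 'tool_from_camera': array([[ 4.57076079e-04, -9.61871913e-01, -2.73499935e-01,
         6.95906992e-02],
       [ 9.99999296e-01,  7.39183844e-04, -9.28425888e-04,
         3.91341054e-04],
       [ 1.09519352e-03, -2.73499318e-01,  9.61871573e-01,
         3.10060363e-02],
       [ 0.00000000e+00,  0.00000000e+00,  0.00000000e+00,
         1.00000000e+00]])}
```

```bash
python3 - <<'E'
from h import *
im=cv2.imread("pics/top0.png")[130:270,80:440]
cv2.imwrite("pics/top0c.png",cv2.resize(im,None,fx=2.2,fy=2.2,interpolation=cv2.INTER_CUBIC))
for uv,z in (((310,172),.08),((424,188),.08),((320,176),.09),((177,194.5),.054),((150.7,194),.054),((209,194),.054),((393,179),.09),((269,148),.034)): print(uv,at("top",uv,z))
E
```

```text
(310, 172) [ 0.58475446 -0.14278989  0.08      ]
(424, 188) [ 0.54205466 -0.50314623  0.08      ]
(320, 176) [ 0.57087055 -0.17307071  0.09      ]
(177, 194.5) [0.50609287 0.28018287 0.054     ]
(150.7, 194) [0.50570215 0.3646103  0.054     ]
(209, 194) [0.51015329 0.17760028 0.054     ]
(393, 179) [ 0.56678638 -0.40251467  0.09      ]
(269, 148) [ 0.67057352 -0.01257404  0.034     ]
```

View pics/top0c.png

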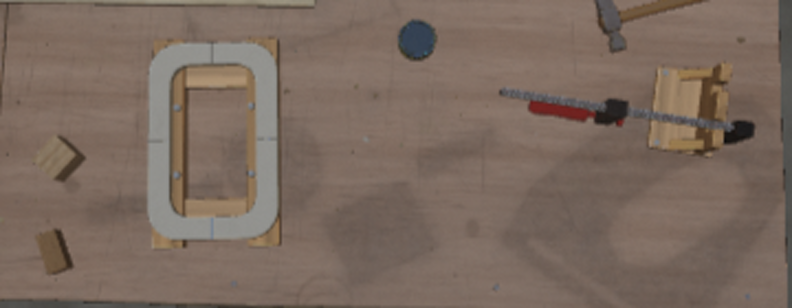

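The top view shows the frame centred at about px (177,194), with its long rails along world x. The clamp bar runs from its tip at (308,172) to the head at (417,189), and the jaw is near (358,181). First I'll turn the tool in line with the bar, then go above the jaw.

apply_moves(
  plan=[
    [0,0,0,0.149,0],
    [0,0,0,0.149,0],
    [0,0,0,0.149,0],
    [0,0,0,0.149,0],
    [0,0,0,0.149,0],
    [0,0,0,0.149,0],
    [0,0,0,0.149,0],
    [0,0,0,0.149,0],
  ],
)

```text
clock: 1.5
tool_pos: [0.2524, 0.5717, 0.4047]
ee_rot: [[0.043, 0.999, 0.0], [0.999, -0.043, 0.0], [0.0, 0.0, -1.0]]
contact_force: [0.6, -0.0, -0.2]
opening: 1.002
grasp_force: 0.0
```

```bash
cat >> h.py <<'E'
def go(x,y,z,yaw):
    "tool-axis shift (mm) and turn to bring the TCP to x,y,z with tool x at world angle yaw (deg)"
    s=state();R=np.array(s["ee_rot"]);d=R.T@(np.array([x,y,z])-s["tool_pos"])*1000
    cur=np.degrees(np.arctan2(R[1,0],R[0,0]))
    print("t",s["clock"],"pos",np.round(s["tool_pos"],4),"yaw",cur.round(2),"shift",d.round(1),"turn",np.radians(cur-yaw).round(4),"F",np.round(s["contact_force"],1),"q",np.round(s["joint_pos"],2),"grip",s["grasp_force"],s["opening"])
E
python3 -c "
from h import *
for p in ((358,181),(348,179)):print(at('top',p,.096))
go(.575,-.26,.36,83)"
```

```text
[ 0.55678911 -0.29103943  0.096     ]
[ 0.56237968 -0.25979851  0.096     ]
t 1.5 pos [0.2524 0.5717 0.4047] yaw 87.53 shift [-817.1  358.1   44.7] turn 0.0791 F [ 0.6 -0.  -0.2] q [-1.4   0.41  0.23  1.61 -0.1   1.13 -1.19] grip 0.0 1.001543869578453
```

apply_moves(
  plan=[
    [-40,18,0,0,0],
    [-40,18,0,0,0],
    [-40,18,0,0,0],
    [-40,18,0,0,0],
    [-40,18,0,0,0],
    [-40,18,0,0,0],
    [-40,18,0,0,0],
    [-40,18,0,0,0],
  ],
)

```text
clock: 2.3
tool_pos: [0.3849, 0.2449, 0.405]
ee_rot: [[0.037, 0.999, 0.0], [0.999, -0.037, 0.001], [0.001, 0.0, -1.0]]
contact_force: [1.3, 0.6, 0.3]
opening: 1.003
grasp_force: 0.0
```

apply_moves(
  plan=[
    [-40,18,0,0.08,0],
    [-40,18,0,0,0],
    [-40,18,0,0,0],
    [-40,18,0,0,0],
    [-40,18,0,0,0],
    [-40,18,0,0,0],
    [-40,18,0,0,0],
    [-40,18,0,0,0],
  ],
)

```text
clock: 3.1
tool_pos: [0.4937, -0.0885, 0.4051]
ee_rot: [[0.116, 0.993, 0.001], [0.993, -0.116, 0.001], [0.001, 0.001, -1.0]]
contact_force: [1.1, 0.3, -0.1]
opening: 1.002
grasp_force: 0.0
```

```bash
python3 -c "
from h import *
go(.575,-.24,.36,83)"
```

```text
t 3.1 pos [ 0.4937 -0.0885  0.4051] yaw 83.33 shift [-141.1   98.3   45.1] turn 0.0057 F [ 1.1  0.3 -0.1] q [-0.5   0.22  0.69  1.92 -0.16  1.05  0.14] grip 0.0 1.0017612148408777
```

apply_moves(
  plan=[
    [-35,25,0,0,0],
    [-35,25,0,0,0],
    [-35,25,15,0,0],
    [-35,23,20,0,0],
    [0,0,0,0,0],
    [0,0,0,0,0],
  ],
)

```text
clock: 3.7
tool_pos: [0.5742, -0.2382, 0.3686]
ee_rot: [[0.119, 0.993, -0.002], [0.993, -0.119, -0.0], [-0.0, -0.002, -1.0]]
contact_force: [-0.2, -0.3, -0.4]
opening: 0.998
grasp_force: 0.0
```

```bash
python3 - <<'E'
from h import *
go(.575,-.24,.36,83)
im=grab_frame("wrist");cv2.imwrite("pics/w1.png",im)
for t in ("bar_clamp","jaw_top","clamp_rack"):
    for r in regions_of("wrist",t)[:2]:
        m=r["pixels"];ys,xs=np.nonzero(m);print(t,round(r["score"],2),r["extent"],m.sum(),cv2.minAreaRect(np.c_[xs,ys].astype(np.float32)))
E
```

```text
t 3.7 pos [ 0.5742 -0.2382  0.3686] yaw 83.17 shift [-1.7  1.   8.6] turn 0.003 F [-0.2 -0.3 -0.4] q [-0.16  0.5   0.68  1.68 -0.35  1.09  0.51] grip 0.0 0.9984587292931991
bar_clamp 0.58 [237.7, 32.9, 270.7, 351.9] 6315 ((251.4527587890625, 190.49293518066406), (30.19525718688965, 317.0535888671875), 0.38712772727012634)
jaw_top 0.76 [236.5, 111.2, 268.2, 277.4] 2696 ((250.94400024414062, 192.5625457763672), (31.095443725585938, 169.04721069335938), 0.42440542578697205)
clamp_rack 0.81 [220.1, 275.2, 334.7, 352.8] 6967 ((278.16796875, 317.11383056640625), (117.52600860595703, 77.07463836669922), 1.3971810340881348)
```

View pics/w1.png

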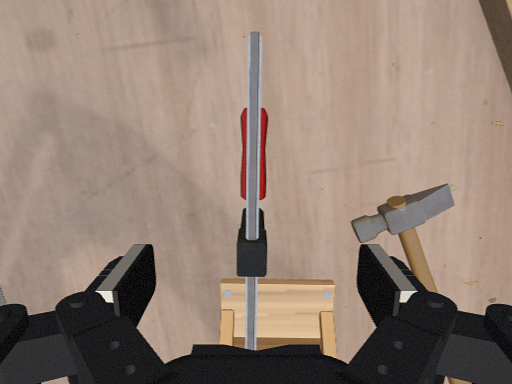

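The wrist view shows the bar from its tip at (255,33) to (251,345), almost aligned with the tool. The jaw's top face covers about x 237–267 and y 229–276, and the red handle hangs below the bar.

```bash
python3 - <<'E'
from h import *
im=cv2.imread("pics/w1.png")
cv2.imwrite("pics/w1c.png",cv2.resize(im[200:350,200:340],None,fx=4,fy=4))
a=at("wrist",(255,33),.087);b=at("wrist",(251,340),.087)
print(a,b,np.degrees(np.arctan2(*(a-b)[1::-1])))
for p in ((252,229),(252,243),(252,276),(237,260),(267,260)):print(p,at("wrist",p,.096))
u=(a-b)/np.linalg.norm(a-b);print("balance",a-u*.140, "(366 long,tip at 183; balance at 43)", "head end",a-u*.366)
E
```

```text
[ 0.58671204 -0.12762872  0.087     ] [ 0.55457293 -0.37449046  0.087     ] 82.58234215794015
(252, 229) [ 0.56832662 -0.26642009  0.096     ]
(252, 243) [ 0.56695106 -0.27805288  0.096     ]
(252, 276) [ 0.56357172 -0.3066314   0.096     ]
(237, 260) [ 0.55346363 -0.29120295  0.096     ]
(267, 260) [ 0.57700772 -0.29393008  0.096     ]
balance [ 0.56863787 -0.26645712  0.087     ] (366 long,tip at 183; balance at 43) head end [ 0.539461   -0.49056582  0.087     ]
```

View pics/w1c.png

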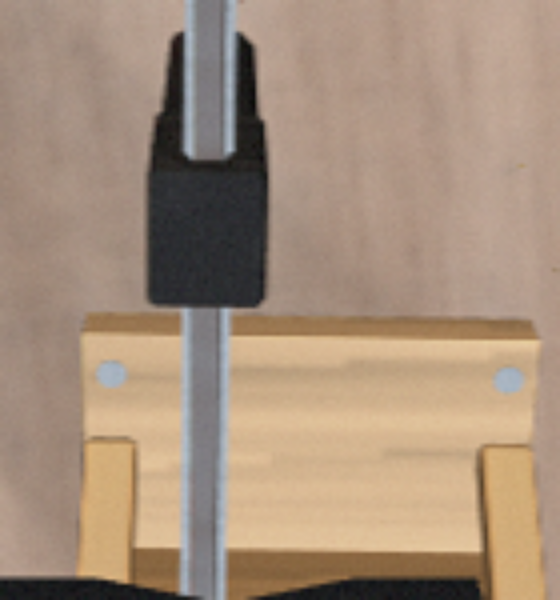

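```bash
python3 -c "
from h import *
import station
print([ (k,getattr(station,k)) for k in dir(station) if 'tip' in k.lower()])
go(.5654,-.2915,.237,82.6)"
```

```text
[('tips_ahead', 0.1734)]
t 3.9 pos [ 0.5746 -0.2359  0.3706] yaw 83.41 shift [-56.4  -3.  133.6] turn 0.0141 F [-0.3 -0.1  0.5] q [-0.17  0.5   0.68  1.68 -0.35  1.09  0.51] grip 0.0 1.0003102301389515
```

apply_moves(
  plan=[
    [-28,-2,0,0.014,0],
    [-28,-1,20,0,0],
    [0,0,40,0,0],
    [0,0,40,0,0],
    [0,0,33,0,0],
    [0,0,0,0,0],
  ],
  squeeze=50,
)

```text
clock: 4.5
tool_pos: [0.5636, -0.29, 0.2334]
ee_rot: [[0.129, 0.992, -0.005], [0.992, -0.129, 0.003], [0.003, -0.006, -1.0]]
contact_force: [1.1, 0.0, -1.1]
opening: 1.002
grasp_force: 0.0
```

apply_moves(
  plan=[
    [0,0,0,0,1],
    [0,0,0,0,1],
    [0,0,0,0,1],
    [0,0,0,0,1],
    [0,0,0,0,1],
    [0,0,0,0,1],
    [0,0,0,0,1],
  ],
)

```text
clock: 5.2
tool_pos: [0.5647, -0.2927, 0.2382]
ee_rot: [[0.131, 0.991, 0.001], [0.991, -0.131, 0.0], [0.0, 0.001, -1.0]]
contact_force: [-2.1, 1.4, 6.9]
opening: 0.276
grasp_force: 49.9
```

```bash
python3 -c "
from h import *
go(.5654,-.2915,.237,82.6);print(state()['wrist_torque'])"
```

```text
t 5.2 pos [ 0.5647 -0.2927  0.2382] yaw 82.5 shift [1.2 0.5 1.2] turn -0.0018 F [-2.1  1.4  6.9] q [-0.    0.67  0.59  1.75 -0.48  0.87  0.67] grip 49.86105993390083 0.2758405480624532
[0.31516267 0.57709107 0.01350446]
```

apply_moves(
  plan=[
    [12,0,0,0,1],
    [15,0,0,0,1],
    [15,0,0,0,1],
    [15,0,0,0,1],
    [15,0,0,0,1],
    [15,0,0,0,1],
    [15,0,0,0,1],
    [0,0,0,0,1],
  ],
)

```text
clock: 6.0
tool_pos: [0.5784, -0.191, 0.2382]
ee_rot: [[0.131, 0.991, 0.002], [0.991, -0.131, -0.001], [-0.001, 0.002, -1.0]]
contact_force: [-1.7, 0.3, 7.8]
opening: 0.272
grasp_force: 50.8
```

```bash
python3 -c "
from h import *
go(.5654+.0160,-.2915+.1229,.237,82.6)"
```

```text
t 6.0 pos [ 0.5784 -0.191   0.2382] yaw 82.49 shift [22.6  0.   1.2] turn -0.002 F [-1.7  0.3  7.8] q [-0.18  0.64  0.6   1.82 -0.47  0.83  0.52] grip 50.802185386419296 0.2717109817800083
```

apply_moves(
  plan=[
    [8,0,0,0,1],
    [6,0,0,0,1],
    [4,0,0,0,1],
    [0,0,0,0,1],
  ],
)

```text
clock: 6.4
tool_pos: [0.5804, -0.1752, 0.2382]
ee_rot: [[0.133, 0.991, 0.003], [0.991, -0.133, -0.003], [-0.002, 0.003, -1.0]]
contact_force: [-1.0, -4.7, 5.6]
opening: 0.271
grasp_force: 50.4
```

```bash
python3 - <<'E'
from h import *
go(.5654+.0160,-.2915+.1229,.237,82.6)
im=grab_frame("wrist");im2=grab_frame("top")
cv2.imwrite("pics/w2.png",np.hstack([im[:,130:400],cv2.resize(im2[140:240,280:440],None,fx=2.9,fy=3.84)]))
E
```

```text
t 6.4 pos [ 0.5804 -0.1752  0.2382] yaw 82.39 shift [6.6 0.1 1.2] turn -0.0037 F [-1.  -4.7  5.6] q [-0.21  0.63  0.61  1.83 -0.47  0.83  0.49] grip 50.36025211215019 0.27097307480083516
```

View pics/w2.png

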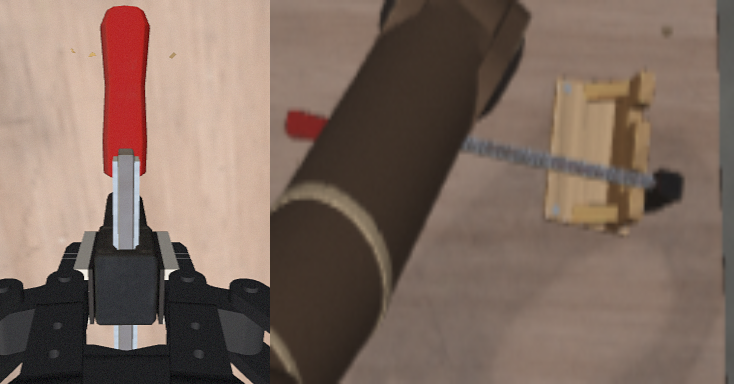

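The jaw is held between the fingers and the bar tip shows ahead of it at (255,150), so the jaw has slid most of the way. I'll pull on until the force rises at the stop.

apply_moves(
  plan=[
    [4,0,0,0,1],
    [4,0,0,0,1],
    [3,0,0,0,1],
    [0,0,0,0,1],
  ],
)

```text
clock: 6.9
tool_pos: [0.5818, -0.1646, 0.2382]
ee_rot: [[0.133, 0.991, 0.003], [0.991, -0.133, -0.003], [-0.003, 0.003, -1.0]]
contact_force: [-0.4, -5.9, 6.5]
opening: 0.272
grasp_force: 50.3
```

```bash
python3 - <<'E'
from h import *
a=at("wrist",(255,150),.087);go(.5654+.0160,-.2915+.1229,.237,82.6)
im=grab_frame("wrist");cv2.imwrite("pics/w3.png",im[130:384,130:400])
g=im[120:260,246:264].mean(1).mean(1);print(g.round().astype(int))
E
```

```text
t 6.9 pos [ 0.5818 -0.1646  0.2382] yaw 82.37 shift [-4.   0.2  1.3] turn -0.0041 F [-0.4 -5.9  6.5] q [-0.23  0.63  0.61  1.83 -0.47  0.82  0.48] grip 50.27189791202545 0.2716050017484975
[ 87  88  88  88  88  88  89  89  89  88  90  87  88  88  88  89  88  88
  89  89  89  89  89  90  89  88  89  89  88  89  88  88  89  88  88  88
  89  89  89  89  90  89  89  88  89  88  89  89  88  89  89  88  89  89
  90  92  92  89  99  93  92  93  88 129 132 135 135 136 136 144 147 147
 147 147 147 147 147 147 146 147 146 147 147 146 146 145 144 144 144 143
 142 144 144 145 144 144 145 145 146 146 147 147 148 149 148 148 149 148
 148 147 147 147 146 146 147 147 147 151 152 152 152 152 152 152 153 153
 152 152 148 113  29  31  35  39  39  43  49  52  54  55]
```

```bash
python3 - <<'E'
from h import *
t=at("wrist",(255,181),.087)
for r in (248,251):print(t,np.linalg.norm(at("wrist",(255,r),.087)-t))
E
```

```text
[ 0.58681217 -0.12669053  0.087     ] 0.026707888173559253
[ 0.58681217 -0.12669053  0.087     ] 0.027978429487958312
```

apply_moves(
  plan=[
    [4,0,0,0,1],
    [3,0,0,0,1],
    [0,0,0,0,1],
  ],
)

```text
clock: 7.25
tool_pos: [0.5827, -0.1577, 0.2382]
ee_rot: [[0.133, 0.991, 0.003], [0.991, -0.133, -0.003], [-0.003, 0.003, -1.0]]
contact_force: [-2.0, -6.0, 5.7]
opening: 0.274
grasp_force: 50.3
```

```bash
cat > tip.py <<'E'
from h import *
go(.5654+.0160,-.2915+.1229,.237,82.6)
im=grab_frame("wrist");g=im[120:260,246:264].mean(1).mean(1)
r=120+np.nonzero(g>115)[0][0];e=120+np.nonzero(g<60)[0][0];t=at("wrist",(255,r),.087);print(r,e,t,np.linalg.norm(at("wrist",(255,e-1),.087)-t))
E
python3 tip.py
```

```text
t 7.25 pos [ 0.5827 -0.1577  0.2382] yaw 82.37 shift [-11.    0.1   1.3] turn -0.0041 F [-2.  -6.   5.7] q [-0.25  0.63  0.61  1.83 -0.47  0.82  0.47] grip 50.269296169281006 0.27402159129360787
201 250 [ 0.58672896 -0.12737414  0.087     ] 0.019478109679452866
```

apply_moves(
  plan=[
    [4,0,0,0,1],
    [3,0,0,0,1],
    [0,0,0,0,1],
  ],
)

```text
clock: 7.6
tool_pos: [0.5834, -0.1518, 0.2382]
ee_rot: [[0.134, 0.991, 0.003], [0.991, -0.134, -0.005], [-0.004, 0.003, -1.0]]
contact_force: [-1.5, -8.7, 4.0]
opening: 0.273
grasp_force: 50.2
```

```bash
python3 tip.py
```

```text
t 7.6 pos [ 0.5834 -0.1518  0.2382] yaw 82.32 shift [-16.9   0.2   1.3] turn -0.0049 F [-1.5 -8.7  4. ] q [-0.26  0.63  0.61  1.84 -0.47  0.82  0.45] grip 50.15794649720192 0.2731456277511904
215 197 [ 0.58671622 -0.1271532   0.087     ] 0.007451950829259119
```

apply_moves(
  plan=[
    [4,0,0,0,1],
    [3,0,0,0,1],
    [0,0,0,0,1],
  ],
)

```text
clock: 7.95
tool_pos: [0.583, -0.1502, 0.2383]
ee_rot: [[0.138, 0.99, 0.003], [0.99, -0.138, -0.013], [-0.012, 0.004, -1.0]]
contact_force: [-3.2, -25.0, 0.2]
opening: 0.274
grasp_force: 50.1
```

```bash
python3 tip.py
```

```text
t 7.95 pos [ 0.583  -0.1502  0.2383] yaw 82.07 shift [-18.4   0.9   1.5] turn -0.0092 F [ -3.2 -25.    0.2] q [-0.27  0.63  0.62  1.84 -0.47  0.82  0.44] grip 50.05291007459164 0.27353118980003777
216 197 [ 0.58637132 -0.12705758  0.087     ] 0.007862568214236738
```

apply_moves(
  plan=[
    [-3,0,0,0,1],
    [0,0,0,0,1],
    [0,0,0,0,0],
    [0,0,0,0,0],
    [0,0,0,0,0],
    [0,0,0,0,0],
    [0,0,0,0,0],
    [0,0,0,0,0],
  ],
)

```text
clock: 8.8
tool_pos: [0.5841, -0.1444, 0.2367]
ee_rot: [[0.13, 0.991, -0.0], [0.991, -0.13, 0.0], [0.0, -0.0, -1.0]]
contact_force: [-0.9, 0.6, 0.5]
opening: 1.002
grasp_force: 0.0
```

apply_moves(
  plan=[
    [0,0,-30,0,0],
    [0,0,-40,0,0],
    [-30,0,-40,0,0],
    [-40,0,-10,0,0],
    [-40,0,0,0,0],
    [0,0,0,0,0],
    [0,0,0,0,0],
  ],
)

```text
clock: 9.5
tool_pos: [0.5691, -0.2549, 0.3566]
ee_rot: [[0.133, 0.991, -0.0], [0.991, -0.133, 0.0], [0.0, -0.0, -1.0]]
contact_force: [0.7, 0.3, -0.4]
opening: 1.001
grasp_force: 0.0
```

```bash
python3 - <<'E'
from h import *
go(.5686,-.266,.2345,82.6)
im=grab_frame("wrist");cv2.imwrite("pics/w4.png",im)
cv2.imwrite("pics/top4.png",grab_frame("top"))
E
```

```text
t 9.5 pos [ 0.5691 -0.2549  0.3566] yaw 82.34 shift [-11.1   1.  122.1] turn -0.0045 F [ 0.7  0.3 -0.4] q [-0.14  0.52  0.7   1.69 -0.38  1.07  0.54] grip 0.0 1.0005486510433845
```

View pics/w4.png

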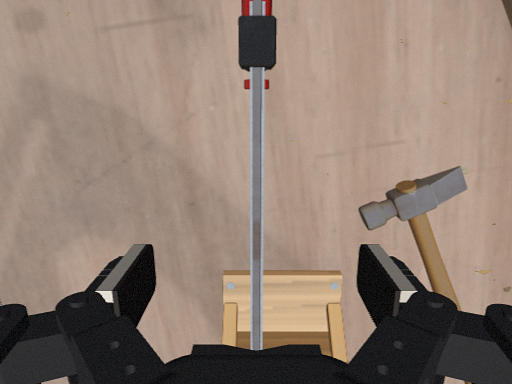

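The jaw is out, with its face at about (257,16–68), its red pad at (257,84), and the bar free from row 70 to the rack at row 270.

```bash
python3 - <<'E'
from h import *
p=at("wrist",(257,90),.013);print("pad",p)
a=at("wrist",(257.5,75),.087);b=at("wrist",(257,340),.087);u=(a-b)/np.linalg.norm(a-b)
print(a,b,np.degrees(np.arctan2(u[1],u[0])),"bal from pad",p-u*.084, "line x at y=-.266",a+u*((-.266-a[1])/u[1]))
go(.5686,-.266,.2345,82.6)
for r in regions_of("top","bar_clamp")[:1]:
    ys,xs=np.nonzero(r["pixels"]);i=xs.argmax();print(r["extent"],at("top",(xs.max(),ys[xs>xs.max()-4].mean()),.09))
E
```

```text
pad [ 0.57986031 -0.1813014   0.013     ]
[ 0.58116596 -0.17238285  0.087     ] [ 0.55404421 -0.37969383  0.087     ] 82.54653123319811 bal from pad [ 0.56896374 -0.26459164  0.013     ] line x at y=-.266 [ 0.56891836 -0.266       0.087     ]
t 9.6 pos [ 0.57   -0.2527  0.3562] yaw 82.56 shift [-13.5   0.4 121.7] turn -0.0007 F [0.4 0.9 0.6] q [-0.15  0.52  0.7   1.69 -0.38  1.07  0.54] grip 0.0 0.9982161004452182
[279.3, 167.4, 423.7, 196.0] [ 0.53804045 -0.49289418  0.09      ]
```

apply_moves(
  plan=[
    [-13,0,20,0,0],
    [0,0,40,0,0],
    [0,0,40,0,0],
    [0,0,21,0,0],
    [0,0,0,0,0],
  ],
  squeeze=100,
)

```text
clock: 10.15
tool_pos: [0.5674, -0.2644, 0.2322]
ee_rot: [[0.129, 0.992, -0.006], [0.992, -0.128, 0.003], [0.002, -0.006, -1.0]]
contact_force: [-0.5, -0.1, -0.0]
opening: 1.001
grasp_force: 0.0
```

apply_moves(
  plan=[
    [0,0,0,0,1],
    [0,0,0,0,1],
    [0,0,0,0,1],
    [0,0,0,0,1],
    [0,0,0,0,1],
    [0,0,0,0,1],
    [0,0,0,0,1],
    [0,0,0,0,1],
  ],
)

```text
clock: 10.95
tool_pos: [0.5682, -0.2668, 0.2366]
ee_rot: [[0.131, 0.991, 0.001], [0.991, -0.131, 0.0], [0.0, 0.001, -1.0]]
contact_force: [-1.2, 1.9, 5.9]
opening: 0.09
grasp_force: 97.9
```

apply_moves(
  plan=[
    [-3,0,0,0,1],
    [-3,0,0,0,1],
    [0,0,0,0,1],
    [0,0,0,0,1],
  ],
)

```text
clock: 11.35
tool_pos: [0.568, -0.2713, 0.2365]
ee_rot: [[0.13, 0.992, 0.002], [0.992, -0.13, 0.003], [0.003, 0.001, -1.0]]
contact_force: [0.1, 5.9, 6.5]
opening: 0.091
grasp_force: 98.2
```

```bash
python3 -c "
from h import *
go(.5681,-.272,.2345,82.6);print(state()['wrist_torque'])"
```

```text
t 11.35 pos [ 0.568  -0.2713  0.2365] yaw 82.56 shift [-0.6  0.2  2. ] turn -0.0008 F [0.1 5.9 6.5] q [-0.05  0.67  0.61  1.77 -0.49  0.86  0.66] grip 98.19372653961182 0.09067987964683645
[ 1.08575563  0.05969791 -0.16202065]
```

apply_moves(
  plan=[
    [-1,0,0,0,1],
    [0,0,-4,0,1],
    [0,0,-4,0,1],
    [0,0,-5,0,1],
    [0,0,0,0,1],
  ],
)

```text
clock: 11.85
tool_pos: [0.567, -0.274, 0.2491]
ee_rot: [[0.131, 0.991, 0.0], [0.991, -0.131, -0.001], [-0.0, 0.0, -1.0]]
contact_force: [0.2, 0.5, -6.6]
opening: 0.091
grasp_force: 97.9
```

apply_moves(
  plan=[
    [0,0,-15,0,1],
    [0,0,-20,0,1],
    [0,0,-20,0,1],
    [0,0,-20,0,1],
    [0,0,-20,0,1],
    [0,0,-20,0,1],
    [0,0,-10,0,1],
    [0,0,0,0,1],
  ],
)

```text
clock: 12.65
tool_pos: [0.5671, -0.2741, 0.3756]
ee_rot: [[0.131, 0.991, 0.003], [0.991, -0.131, -0.001], [-0.001, 0.003, -1.0]]
contact_force: [0.6, 0.0, -7.5]
opening: 0.096
grasp_force: 98.2
```

```bash
python3 - <<'E'
from h import *
print(state()['wrist_torque'])
im=cv2.imread("pics/top0.png")
r=regions_of("side","white_frame") if 0 else None
g=grab_frame("top")
# frame yaw/centre from the white mask (opened picture, whiteness), outline undone to z=.054
hsv=cv2.cvtColor(g,cv2.COLOR_BGR2HSV);m=((hsv[...,1]<50)&(hsv[...,2]>120)).astype(np.uint8);m[:,:130]=0;m[:,225:]=0;m[:140]=0;m[250:]=0
c=max(cv2.findContours(m,cv2.RETR_EXTERNAL,cv2.CHAIN_APPROX_NONE)[0],key=cv2.contourArea)[:,0]
w=np.array([at("top",p,.054)[:2] for p in c],np.float32);print(cv2.minAreaRect(w))
go(.51,.28,.36,90)
cv2.imwrite("pics/w5.png",np.hstack([grab_frame("wrist")[:,:400],g[:,130:450]]))
E
```

```text
[-0.0044505   0.01146647  0.02047185]
((0.5111075639724731, 0.2829679846763611), (0.28926771879196167, 0.19193816184997559), 1.9829699993133545)
t 12.7 pos [ 0.567  -0.2737  0.3742] yaw 82.49 shift [ 541.5 -128.8   14. ] turn -0.131 F [ 1.   0.4 -7.4] q [-0.12  0.52  0.71  1.66 -0.37  1.11  0.57] grip 98.19136619567871 0.09095037926423831
```

View pics/w5.png

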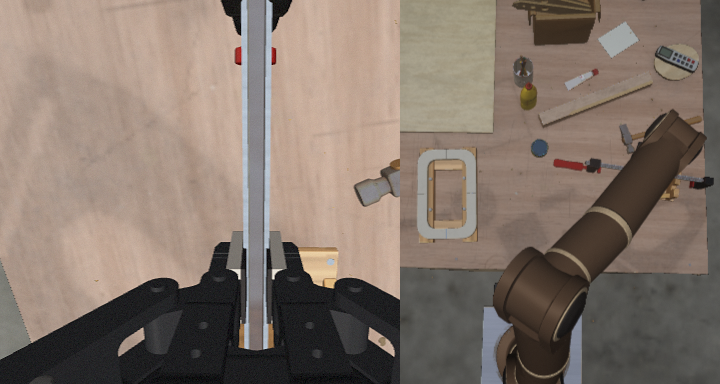

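The clamp hangs level and clear of the rack, with almost no wrist moment. The frame measures as centred at (0.511, 0.283), yawed +2°. I'll turn to 92° and carry the clamp across.

apply_moves(
  plan=[
    [0,0,0,-0.03,1],
    [5,0,0,-0.05,1],
    [15,0,0,-0.05,1],
    [25,-1,0,-0.036,1],
    [30,-2,0,0,1],
    [30,-2,0,0,1],
    [30,-2,0,0,1],
    [30,-2,0,0,1],
  ],
)

```text
clock: 13.55
tool_pos: [0.5547, -0.1068, 0.3731]
ee_rot: [[-0.038, 0.999, -0.001], [0.999, 0.038, 0.001], [0.001, -0.001, -1.0]]
contact_force: [0.6, 0.2, -7.8]
opening: 0.094
grasp_force: 98.2
```

apply_moves(
  plan=[
    [30,-2,0,0,1],
    [30,-2,0,0,1],
    [30,-2,0,0,1],
    [30,-2,0,0,1],
    [30,-2,0,0,1],
    [30,-2,0,0,1],
    [30,-2,0,0,1],
    [20,0,0,0,1],
  ],
)

```text
clock: 14.35
tool_pos: [0.5319, 0.1238, 0.3731]
ee_rot: [[-0.04, 0.999, -0.001], [0.999, 0.04, 0.001], [0.001, -0.001, -1.0]]
contact_force: [0.3, 0.9, -5.4]
opening: 0.087
grasp_force: 98.1
```

```bash
python3 -c "
from h import *
go(.509,.339,.338,92);print(state()['wrist_torque'])"
```

```text
t 14.35 pos [0.5319 0.1238 0.3731] yaw 92.28 shift [215.9 -14.3  35.4] turn 0.0049 F [ 0.3  0.9 -5.4] q [-0.8   0.34  0.62  1.86 -0.24  1.01 -0.04] grip 98.13100576400757 0.0870557053927844
[ 0.08294643 -0.04065184  0.02798851]
```

apply_moves(
  plan=[
    [20,-1,0,0,1],
    [30,-2,0,0,1],
    [30,-2,0,0,1],
    [30,-2,0,0,1],
    [30,-2,0,0,1],
    [30,-2,0,0,1],
    [30,-2,0,0,1],
    [15,-1,0,0,1],
  ],
)

```text
clock: 15.15
tool_pos: [0.5096, 0.3388, 0.3728]
ee_rot: [[-0.041, 0.999, -0.002], [0.999, 0.041, 0.001], [0.001, -0.002, -1.0]]
contact_force: [-0.4, 0.5, -5.8]
opening: 0.091
grasp_force: 98.1
```

apply_moves(
  plan=[
    [0,0,5,0,1],
    [0,0,10,0,1],
    [0,0,10,0,1],
    [0,0,5,0,1],
    [0,0,0,0,1],
    [0,0,0,0,1],
  ],
)

```text
clock: 15.75
tool_pos: [0.5119, 0.3342, 0.3437]
ee_rot: [[-0.034, 0.999, 0.0], [0.999, 0.034, -0.0], [-0.0, 0.0, -1.0]]
contact_force: [-1.0, 0.3, -6.2]
opening: 0.088
grasp_force: 98.1
```

```bash
python3 - <<'E'
from h import *
go(.509,.339,.338,92);print(state()['wrist_torque'])
cv2.imwrite("pics/f.png",np.hstack([grab_frame("side")[150:350,140:340],grab_frame("top")[110:310,80:280],grab_frame("wrist")[0:400:2,60:460:2][:200]]) if 0 else np.hstack([cv2.resize(grab_frame("side")[150:350,140:340],(384,384)),cv2.resize(grab_frame("top")[110:310,80:280],(384,384))]))
E
```

```text
t 15.75 pos [0.5119 0.3342 0.3437] yaw 91.96 shift [ 4.9 -2.7  5.7] turn -0.0007 F [-1.   0.3 -6.2] q [-1.05  0.48  0.55  1.73 -0.29  1.01 -0.37] grip 98.05936217308044 0.08837772677832027
[-0.00656785 -0.00813999 -0.0340119 ]
```

View pics/f.png

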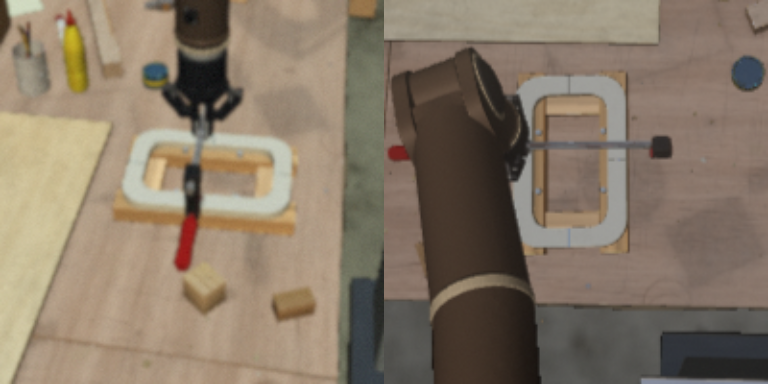

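The views show the bar level and square over the middle of the long rails, with the frame, blocks and tin undisturbed. The head is at about px (224,187) in the top view. I'll make a last small correction and hand in.

apply_moves(
  plan=[
    [3,-1,0,0,1],
    [2,-1,3,0,1],
    [0,0,0,0,1],
    [0,0,0,0,1],
    [0,0,0,0,1],
    [0,0,0,0,1],
    [0,0,0,0,1],
  ],
)

```text
clock: 16.55
tool_pos: [0.5095, 0.3395, 0.3407]
ee_rot: [[-0.035, 0.999, 0.0], [0.999, 0.035, 0.0], [0.0, 0.0, -1.0]]
contact_force: [0.1, -0.6, -7.4]
opening: 0.089
grasp_force: 98.1
```

```bash
python3 - <<'E'
from h import *
go(.509,.339,.338,92);print("head",at("top",(224.3,186.6),.19))
print(np.abs(state()["dq"]).max(),hand_in())
E
```

```text
t 16.55 pos [0.5095 0.3395 0.3407] yaw 92.0 shift [-0.5 -0.5  2.7] turn -0.0001 F [ 0.1 -0.6 -7.4] q [-1.06  0.49  0.54  1.73 -0.29  1.01 -0.37] grip 98.09300422668457 0.08886758139077508
head [0.51531976 0.11921083 0.19      ]
the job is handed in; nothing more can be done
0.002065761003616059 None
```

I handed the job in at 16.6 s, still holding the clamp by its bar at about the balance point: jaw out at its stop, bar level and square across the long rails, opening centred over the frame, jaw ends about 5 cm above it by my measurements; the frame, blocks and tin looked undisturbed in the last pictures, and hand-in returned no verdict.

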